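# Screw the trophy cup onto its plinth, shield to the front

## Task

The silver trophy cup is only part-way screwed onto its clamped wooden plinth. Screw it down (clockwise seen from above) until it is tight on the green washer and the red shield squarely faces the same way as the plinth's brass name-plate, not a turn short of that and not well past it, so that the washer is not crushed. Then let go; leave the other things on the table where they are.

Things in the scene. Friction and masses are not known exactly. Their poses are not given: they have to be found in the camera images.
- plinth: Dark wooden trophy plinth, immovable in an aluminium work holder (150 mm square board, four black rubber jaws up to 32 mm high). Origin: centre of the holder's underside, on the table. z up; +x is the FRONT, where the brass name-plate is. Lower step 112 mm square up to z 42 mm; upper block 82 mm square up to z 80 mm, the plate on its +x side.
- felt (a point): Centre of the green washer's top on the plinth when it is squeezed right, 86 mm above the table; the vertical thread axis passes through it. Washer 62 mm wide, 7 mm thick, loose round the stud. Right-hand thread, 8 mm a turn: clockwise from above (yaw decreasing) screws the cup down 1.27 mm per radian.
- cup: Silver cup 137 mm high, 0.4 kg, on the plinth's thread. Origin: centre of its foot's underside; z up; +x points to its red shield, two brass handles lie along +-y. From the rim to 45 mm below it the bowl is a round cylinder, 56 mm outer diameter, wall 3 mm: grip it there from above, at any yaw. Handles and shield are all lower, and reach 54 mm from the axis.
- cup_foot (a point): Centre of the underside of the cup's foot. Level with felt in the right position. The cup starts 0.57 to 1.2 turns short, so 4.6 to 9.6 mm above it; the shield may face front once while still loose, 8 mm too high: a turn short.
- cup_rim (a point): Centre of the cup's mouth, 137 mm above its foot, on the thread axis. Torque while turning the cup: about 0.05 N m when loose; over the last 50 degrees the washer is squeezed and it rises to 0.4 to 0.6 N m in the right position, 0.7 to 1 N m at 55 degrees past it. It can be turned back, and stays where it is left.
- shield (a point): Outer face of the red shield, 42 mm from the thread's axis along the cup's +x axis and 78 mm above the foot.
- bell: Bystander: brass hand bell with a wooden handle, 72 mm wide, 108 mm high, loose, standing near the plinth. Origin: centre of its underside.
- medal_case: Bystander: red medal case 100 x 70 x 32 mm, loose, near the plinth. Origin: centre of its underside.
- jar: Bystander: amber glass jar with a white cap, 72 mm wide, 85 mm high, loose. Origin: centre of its underside.
- small_cup: Bystander: small brass cup on a round wooden base, 64 mm wide, 105 mm high, loose. Origin: centre of its underside.
- vase: Bystander: open blue ceramic beaker, 70 mm wide, 100 mm high, loose. Origin: centre of its underside.
- blue_box: Bystander: blue box 140 x 100 x 60 mm, loose. Origin: centre of its underside.
- dish: Bystander: white plate 130 mm wide, 20 mm high, loose, flat on the table. Origin: centre of its underside.

How it is judged:
At the end, for the whole second after the job is handed in: The cup is screwed down (foot within 2 mm of its right height on the washer, not a turn short), its shield faces the plinth's front within 0.12 rad (7 degrees), and it is at rest (z of cup_foot in the frame of felt below 0.002 m and angle between the x axis of cup and the x axis of plinth, either way round below 0.12 rad and x of shield in the frame of plinth above 0.03 m and angular speed of cup below 0.05 rad/s); the robot touches nothing.
It fails at once if the cup is screwed well past the front (more than about 55 degrees), crushing the washer (y of shield in the frame of plinth below -0.0345 m and z of cup_foot in the frame of felt below 0.0015 m).
It fails at once if a bystander is shifted by more than 30 mm (distance of any of bell, medal_case, jar, small_cup, vase, blue_box, dish from where it was at the start of the episode above 0.03 m).
It fails at once if a bystander is tipped (angle between any of bell, jar, small_cup, vase's own z axis and vertical above 0.5 rad).
It also fails if it takes over 67 s, if anything falls off the work surface, if the arm or the gripper's body presses on something with over 40 N, if the wrist force passes 120 N, or if a joint passes its speed limit or range.

## Robot

A 6-joint arm with a two-finger parallel gripper is mounted at the origin on the work surface. World frame = base frame: x ahead of the robot, y to its left, z up, the work surface at z = 0. Lengths are in m, angles in rad, forces in N, time in s.
With the tool pointing down it reaches from about 0.35 to 0.975 m from the base axis. Payload 4.9 kg.
Tool frame: the origin (TCP) lies on the centre line of the jaws, within the pads' length; the fingertips stand 14 mm ahead of it and the grasp point (between the pads) lies 5 mm behind it; z points along the fingers, y is the line along which they close (so a half turn about z gives the same grasp; the last joint's range is limited). The gripper opens to 85 mm and grips with 20 to 120 N. Pads are 22 mm wide; open, the fingers measure 114 mm over their backs; the gripper's body (76 mm by 85 mm) begins 54 mm behind the grasp point. The pads swing forward as they close: fully open they stand 13 mm farther back than shut.
Start: joints at [-1.312, 0.053, 1.613, -0, 1.476, -0.119], TCP at [0.231, -0.581, 0.209] pointing down, gripper open.
Joint ranges: [-3.01, 3.01], [-1.01, 2.22], [0.06, 2.58], [-1.02, 4.17], [0.09, 2.62], [-3.14, 3.14]. Speed limits (rad/s): [2.57, 2.57, 3.14, 3.14, 3.14, 3.14].

## Interface

Orientations are given as a unit quaternion [w, x, y, z].
In Python, from plant import * gives the robot as it stands.
- The arm moves only by the tool send_rows, never from a script. Its argument "steps" is a list of rows, each an object with "translation": the shift along the tool's x, y, z in cm, a list of three; "delta_rot": the turn, a rotation vector about the tool's x, y, z in rad, a list of three; "jaw": the finger opening in cm, from 0 to 8.54. In form: [{"translation": [dx, dy, dz], "delta_rot": [rx, ry, rz], "jaw": jaw}, ...]. A call has exactly 8 rows; each row is the pose to reach, as a shift and turn from the pose commanded when the call began, along the tool's axes at that moment; what a row does not reach only later rows make up. A row lasts 1/10 s, in which the tool goes at most 50 mm and 8.59 degrees, less where a joint would pass 70% of its speed; a pose out of reach is approached as far as the arm can. A call with a gripper value outside its range is refused whole. The fingers move at their own pace and stop on an object; the grip force is fixed at half the most. Time passes only in rows, so rows that repeat a pose let the fingers close, or fill a call up. It gives the time, the measured TCP pose, the force, the opening and the grip force at its end, in the units of the state.
- state(): the state, without advancing time (a new reading comes with each control period).
- grab_frame(name): name is "side" or "top" or "wrist"; returns a dict with "pixels" (384x512x3 uint8, blue, green, red), "range_z" (384x512 float32, m along the optical axis (not along the pixel's ray), 0 where there is no reading), "fx", "fy", "cx", "cy" (pixels), "rvec" (rotation vector, rad) and "tvec" (3), from world to camera coordinates, as OpenCV has them. Camera axes: x right, y down, z forward; pixel columns grow to the right and rows downward; lengths in m; the calibration is good to about 2 mm. A picture is of the moment at which its call begins.
- job_done(): hands the job in; it is judged then, once.
The state is a dict: "time": time; "joint_pos": joint angles; "joint_vel": joint speeds; "joint_efforts": joint torques, N m; "tool_pos": TCP position; "tool_rot": TCP orientation; "contact_force": force on the tool from outside, world axes, zero at the start; "ft_torque": the same for the moment, N m; "gripper_width": opening from 0.0 (shut) to 1.0 (fully open); "grasp_force": force on a finger pad.
Only numpy, scipy, OpenCV 4.12 (cv2) and the standard library are available. Lean on these libraries where they do the work, as an engineer would, in place of code of your own. Each camera call takes 0.05 s, during which the arm holds its last target. There are 200 camera calls.

## Working session

There is one attempt and no reset: what is moved stays moved. The work goes in short steps, Python scripts to look and compute and a tool call to move; the robot and the scene stay as the last step left them, time stands still between calls to the robot, and variables do not carry over. Pictures are saved under pics/ and viewed, at most 10 in all, crops included, and the job is handed in when it is done.

Besides the shell and the picture viewer there is one more tool, called after "Call:" in YAML: its name, and indented under it one key for each argument. send_rows: Moves the arm, as the interface text tells. Its arguments: {"type":"object","properties":{"steps":{"type":"array","items":{"type":"object","properties":{"translation":{"type":"array","items":{"type":"number"}},"delta_rot":{"type":"array","items":{"type":"number"}},"jaw":{"type":"number"}}}}},"required":["steps"]}

```bash
mkdir -p pics
cat > h.py <<'E'
from plant import *
import numpy as np, cv2
def cam(n):
    f=grab_frame(n); f['R']=cv2.Rodrigues(np.array(f['rvec'],float))[0]; f['t']=np.array(f['tvec'],float).ravel(); return f
def cloud(f):
    z=f['range_z']; v,u=np.mgrid[:z.shape[0],:z.shape[1]]
    p=np.stack([(u-f['cx'])/f['fx']*z,(v-f['cy'])/f['fy']*z,z],-1)
    w=(p-f['t'])@f['R']; w[z<=0]=np.nan; return w
E
python3 - <<'E'
from h import *
for n in('side','top'):
    f=cam(n); cv2.imwrite(f'pics/{n}0.png',f['pixels']); np.savez(f'{n}0.npz',**{k:np.array(v) for k,v in f.items()})
    print(n,f['fx'],(-f['R'].T@f['t']).round(3), f['R'][2].round(2))
    w=cloud(f); hsv=cv2.cvtColor(f['pixels'],cv2.COLOR_BGR2HSV)
    print(np.nanmax(w[...,2]))
print(state())
E
```

```text
side 374.35575714364336 [0.135 0.893 0.847] [ 0.33 -0.74 -0.58]
0.7207067808913641
top 398.90109010267673 [0.351 0.002 1.578] [ 0.12  0.01 -0.99]
0.7246466570460129
{'time': 0.1, 'joint_pos': array([-1.31200501e+00,  5.32827322e-02,  1.61414445e+00, -6.68095761e-06,
        1.47599975e+00, -1.19020042e-01]), 'joint_vel': array([ 0.00133139,  0.00073912, -0.00625543, -0.00156815, -0.00180612,
        0.00022477]), 'joint_efforts': array([ 2.40331810e-04, -3.94903779e+01, -3.71363533e+01, -8.79080949e-05,
        3.91446098e-03, -1.71683723e-05]), 'tool_pos': array([ 0.23038713, -0.58034427,  0.20829834]), 'tool_rot': array([-9.14664832e-04,  9.82209846e-01,  1.87784389e-01, -6.73595297e-05]), 'contact_force': array([ 0.66939298,  0.08356408, -0.45390043]), 'ft_torque': array([0.03279416, 0.05704227, 0.00641498]), 'grasp_force': 0.0, 'gripper_width': 1.0015229251877444}
```

View pics/side0.png

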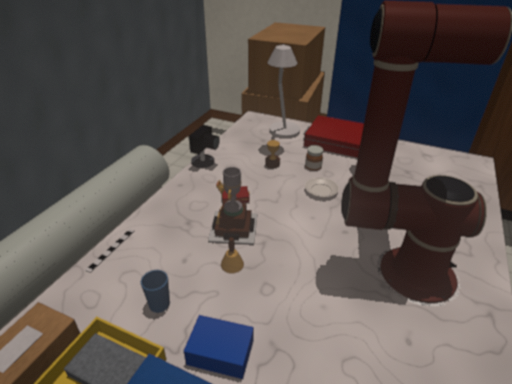

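View pics/top0.png

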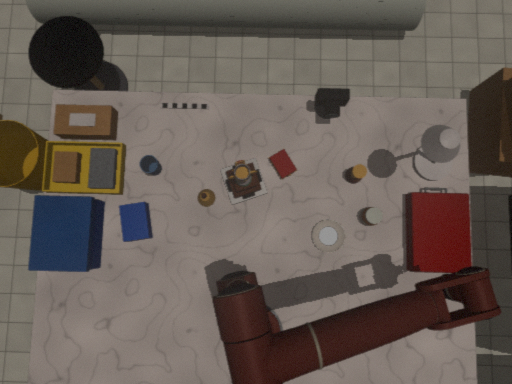

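The side view shows the plinth at (233,225), the cup bowl at (232,178), the bell at (232,260) and the medal case behind it. In the top view the cup is at (242,175) on a holder at (244,183), the bell at (206,198) and the case at (283,164). Next: enlarged crops and the geometry.

Run:
```python
from h import *
ims=[]
for n,(u,v) in(('side',(232,205)),('top',(243,180))):
    f=dict(np.load(n+'0.npz')); im=f['pixels']
    c=im[v-40:v+40,u-50:u+50]; ims.append(cv2.resize(c,None,fx=4,fy=4,interpolation=cv2.INTER_CUBIC))
    w=cloud(f)
    s=w[v-60:v+60,u-60:u+60].reshape(-1,3); col=im[v-60:v+60,u-60:u+60].reshape(-1,3)
    h=s[:,2]; m=h>.17
    print(n,'high',m.sum(),np.nanmedian(s[m],0),np.nanmin(s[m],0),np.nanmax(s[m],0))
    m=h>.21; print('rim',m.sum(),np.nanmin(s[m],0),np.nanmax(s[m],0),np.median(h[m]))
    # holder board, bright grey: heights
    m=(h>.006)&(h<.11)
    print(np.histogram(h[(h>.003)&(h<.26)],bins=np.arange(0,.26,.01)))
cv2.imwrite('pics/c0.png',np.vstack(ims))
f=dict(np.load('top0.npz')); w=cloud(f); im=f['pixels']
for n,(u,v) in dict(bell=(206,198),case=(283,164)).items(): print(n,w[v,u])
```

```text
side high 468 [0.58009148 0.066619   0.20611232] [0.55318113 0.02055855 0.17007943] [0.63273664 0.10374869 0.23201166]
rim 205 [0.55318113 0.02055855 0.21008362] [0.60974123 0.08075196 0.23201166] 0.22164051689703107
(array([414, 474, 334, 465, 306, 129,  84, 246, 193, 149, 181,  33,   7,
        15,   5,  24,  54,  64,  67,  56,  76,  91, 104,  10,   0]), array([0.  , 0.01, 0.02, 0.03, 0.04, 0.05, 0.06, 0.07, 0.08, 0.09, 0.1 ,
       0.11, 0.12, 0.13, 0.14, 0.15, 0.16, 0.17, 0.18, 0.19, 0.2 , 0.21,
       0.22, 0.23, 0.24, 0.25]))
top high 294 [0.58986253 0.05229823 0.19271058] [ 5.55079293e-01 -1.60376282e-04  1.70422419e-01] [0.63292305 0.09925676 0.23780226]
rim 72 [0.55507929 0.02365652 0.21064495] [0.60935181 0.07540955 0.23780226] 0.2288368651449476
(array([2231,  336,  281,  520,  196,   55,    7,  100,   95,   32,   43,
          3,    0,    0,    0,    3,   16,   29,   68,  112,   13,   16,
         28,   28,    0]), array([0.  , 0.01, 0.02, 0.03, 0.04, 0.05, 0.06, 0.07, 0.08, 0.09, 0.1 ,
       0.11, 0.12, 0.13, 0.14, 0.15, 0.16, 0.17, 0.18, 0.19, 0.2 , 0.21,
       0.22, 0.23, 0.24, 0.25]))
bell [0.50670476 0.18961742 0.0506366 ]
case [ 0.65040344 -0.10579055  0.03329499]
```

View pics/c0.png

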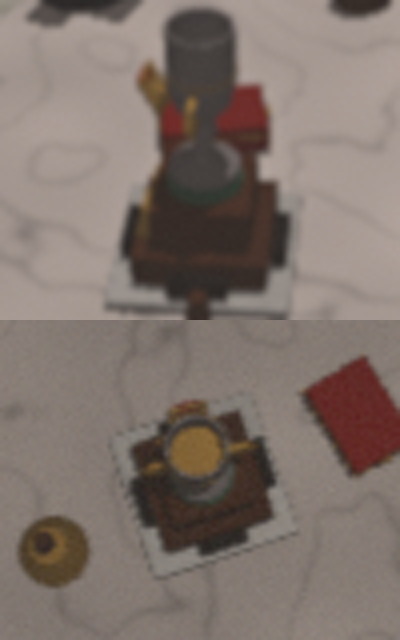

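The crop shows the plinth yawed by about +17°, with the plate edge at left (150,200) facing world +x. The shield is at the top (187,408). The cup faces roughly front but sits about 8 mm high, so it is about one turn short. I'll move above it and refine.

Call:
send_rows:
  steps:
    - {"translation": [0, 0, -4.5], "delta_rot": [0, 0, 0], "jaw": 8.5}
    - {"translation": [0, 0, -9], "delta_rot": [0, 0, -0.1], "jaw": 8.5}
    - {"translation": [0, 0, -14], "delta_rot": [0, 0, -0.2], "jaw": 8.5}
    - {"translation": [3.5, -2.8, -14], "delta_rot": [0, 0, -0.3], "jaw": 8.5}
    - {"translation": [7, -5.7, -14], "delta_rot": [0, 0, -0.4], "jaw": 8.5}
    - {"translation": [10.5, -8.5, -14], "delta_rot": [0, 0, -0.5], "jaw": 8.5}
    - {"translation": [14, -11.4, -14], "delta_rot": [0, 0, -0.6], "jaw": 8.5}
    - {"translation": [17.4, -14.2, -14], "delta_rot": [0, 0, -0.7], "jaw": 8.5}

```text
time: 0.9
tool_pos: [0.3403, -0.3829, 0.3488]
tool_rot: [-0.0, 0.857, 0.515, 0.0]
contact_force: [-0.3, -0.2, -0.7]
gripper_width: 1.0
grasp_force: 0.0
```

```bash
cat >> h.py <<'E'
from scipy.spatial.transform import Rotation as Ro
def to_tool(p):
    s=state(); q=s['tool_rot']; R=Ro.from_quat([q[1],q[2],q[3],q[0]]).as_matrix()
    return (R.T@(np.array(p)-s['tool_pos'])*100).round(2)
def show():
    s=state(); q=s['tool_rot']; R=Ro.from_quat([q[1],q[2],q[3],q[0]]).as_matrix()
    print(round(s['time'],2),s['tool_pos'].round(4),'yaw',np.degrees(np.arctan2(R[1,0],R[0,0])).round(2),'tilt',R[2].round(3),'j',s['joint_pos'].round(2),'F',s['contact_force'].round(1),'T',s['ft_torque'].round(2),'grip',round(s['grasp_force'],1),round(s['gripper_width'],3))
E
python3 -c "
from h import *
show();print(to_tool([.582,.05,.35]))"
```

```text
0.9 [ 0.3403 -0.3829  0.3488] yaw 61.97 tilt [ 0.001 -0.001 -1.   ] j [-0.99 -0.26  1.68  0.    1.73 -0.5 ] F [-0.3 -0.2 -0.7] T [-0.08 -0.    0.  ] grip 0.0 1.0
[49.57  0.99 -0.09]
```

Call:
send_rows:
  steps:
    - {"translation": [4.5, 0.1, 0], "delta_rot": [0, 0, -0.13], "jaw": 8.5}
    - {"translation": [9, 0.2, 0], "delta_rot": [0, 0, -0.26], "jaw": 8.5}
    - {"translation": [13.5, 0.3, 0], "delta_rot": [0, 0, -0.39], "jaw": 8.5}
    - {"translation": [18, 0.4, 0], "delta_rot": [0, 0, -0.52], "jaw": 8.5}
    - {"translation": [23, 0.5, 0], "delta_rot": [0, 0, -0.65], "jaw": 8.5}
    - {"translation": [28, 0.6, 0], "delta_rot": [0, 0, -0.78], "jaw": 8.5}
    - {"translation": [33, 0.7, 0], "delta_rot": [0, 0, -0.91], "jaw": 8.5}
    - {"translation": [37, 0.8, 0], "delta_rot": [0, 0, -1.04], "jaw": 8.5}

```text
time: 1.7
tool_pos: [0.5226, -0.06, 0.3489]
tool_rot: [-0.0, 0.487, 0.873, 0.0]
contact_force: [0.1, 0.3, 0.1]
gripper_width: 0.995
grasp_force: 0.0
```

```bash
python3 -c "
from h import *
show();print(to_tool([.582,.05,.35]))
f=cam('wrist');cv2.imwrite('pics/w1.png',f['pixels']);np.savez('w1.npz',**{k:np.array(v) for k,v in f.items()})
w=cloud(f);print(np.nanmax(w[...,2]),(-f['R'].T@f['t']).round(3),f['R'][2])"
```

```text
1.7 [ 0.5226 -0.06    0.3489] yaw 121.73 tilt [ 0.001 -0.    -1.   ] j [-0.26 -0.23  1.65  0.    1.72 -0.81] F [0.1 0.3 0.1] T [0.02 0.04 0.01] grip 0.0 0.995
[ 6.23 10.83 -0.11]
0.4686385502508357 [0.483 0.004 0.513] [ 0.1582841  -0.25608492 -0.95360718]
```

View pics/w1.png

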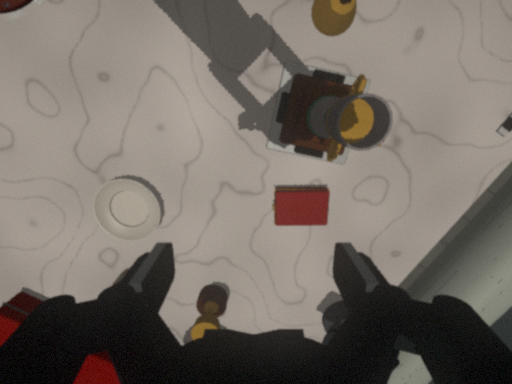

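The wrist view shows the cup rim at (362,120), both handles at (360,85) and (333,150), the holder's corners, the bell at (333,15) and the case at (300,205). Now I'll fit the geometry from the depth.

```bash
cat >> h.py <<'E'
def rim(w):
    m=(w[...,2]>.20)&(np.hypot(w[...,0]-.582,w[...,1]-.05)<.05)
    top=np.nanpercentile(w[...,2][m],90); m&=w[...,2]>top-.006
    (c,r)=cv2.minEnclosingCircle(w[m][:,:2].astype(np.float32)); return np.array(c),r,top
def handles(f,w,c,lo=.13,hi=.19):
    hsv=cv2.cvtColor(f['pixels'],cv2.COLOR_BGR2HSV); d=np.hypot(w[...,0]-c[0],w[...,1]-c[1])
    m=(hsv[...,0]>8)&(hsv[...,0]<35)&(hsv[...,1]>90)&(w[...,2]>lo)&(w[...,2]<hi)&(d>.034)&(d<.065)
    p=w[m]; a=np.arctan2(p[:,1]-c[1],p[:,0]-c[0]); return p,a,m
def rects(w,c):
    d=np.hypot(w[...,0]-c[0],w[...,1]-c[1])
    for lo,hi,rr in((.004,.05,.11),(.036,.047,.085),(.074,.084,.06)):
        m=(w[...,2]>lo)&(w[...,2]<hi)&(d<rr)
        r=cv2.minAreaRect(w[m][:,:2].astype(np.float32)); print(lo,m.sum(),np.round(r[0],4),np.round(r[1],4),round(r[2],2))
E
python3 - <<'E'
from h import *
for n in('w1','top0','side0'):
    f=dict(np.load(n+'.npz')); w=cloud(f); c,r,t=rim(w); print(n,c,r,t); rects(w,c)
    p,a,m=handles(f,w,c)
    if len(a)==0: continue
    k=np.angle(np.mean(np.exp(2j*a)))/2; print('handle axis',np.degrees(k),len(a))
    for s in(1,-1):
        q=p[s*np.cos(a-k)>0]; print(len(q), q.mean(0) if len(q) else'')
    hsv=cv2.cvtColor(f['pixels'],cv2.COLOR_BGR2HSV); d=np.hypot(w[...,0]-c[0],w[...,1]-c[1])
    m=((hsv[...,0]<8)|(hsv[...,0]>170))&(hsv[...,1]>90)&(w[...,2]>.13)&(d<.06); print('red',m.sum(),w[m].mean(0) if m.any() else'')
E
```

```text
w1 [0.5854069  0.04839708] 0.02808300219476223 0.23015204593214417
0.004 3761 [0.5858 0.0485] [0.1502 0.1503] 20.04
0.036 1365 [0.585  0.0483] [0.1108 0.1121] 20.14
0.074 1061 [0.5849 0.0483] [0.081  0.0819] 20.16
handle axis -74.81413735284927 293
130 [0.59534572 0.00854701 0.1721734 ]
163 [0.57371089 0.08809671 0.17227738]
red 0 
top0 [0.5830003  0.04968696] 0.027714135125279427 0.23272925532016842
0.004 951 [0.5852 0.0521] [0.2116 0.2098] 60.4
0.036 263 [0.5825 0.0481] [0.1259 0.1298] 29.98
0.074 149 [0.5825 0.0497] [0.0811 0.0813] 20.38
handle axis -8.449500286230041 59
46 [0.61539419 0.04394785 0.17619173]
13 [0.57172366 0.08956822 0.17611624]
red 0 
side0 [0.58206803 0.05088561] 0.029660910367965698 0.2288756494765478
0.004 1009 [0.5928 0.0568] [0.174  0.1549] 20.4
0.036 308 [0.5807 0.0532] [0.1111 0.1134] 19.98
0.074 215 [0.5814 0.0521] [0.0822 0.0843] 20.66
handle axis 23.301646256062504 62
62 [0.60200037 0.07429867 0.1733766 ]
0 
red 10 [0.57301497 0.05607092 0.15564024]
```

Plinth yaw is 20.1°, thread axis (0.585, 0.0484) and cup yaw about 15.2°, with the rim at about 0.231. So 355° clockwise remains. I'll go to the grasp in two stages.

Call:
send_rows:
  steps:
    - {"translation": [2, 3.7, 0], "delta_rot": [0, 0, -0.14], "jaw": 8.54}
    - {"translation": [4, 7.4, 0], "delta_rot": [0, 0, -0.28], "jaw": 8.54}
    - {"translation": [5.9, 11.0, 0], "delta_rot": [0, 0, -0.42], "jaw": 8.54}
    - {"translation": [5.94, 11.0, 1], "delta_rot": [0, 0, -0.56], "jaw": 8.54}
    - {"translation": [5.94, 11.0, 3], "delta_rot": [0, 0, -0.7], "jaw": 8.54}
    - {"translation": [5.94, 11.0, 5], "delta_rot": [0, 0, -0.84], "jaw": 8.54}
    - {"translation": [5.94, 11.0, 7], "delta_rot": [0, 0, -0.98], "jaw": 8.54}
    - {"translation": [5.94, 11.0, 7], "delta_rot": [0, 0, -0.98], "jaw": 8.54}

```text
time: 2.55
tool_pos: [0.5831, 0.0454, 0.2749]
tool_rot: [-0.004, 0.022, 1.0, 0.0]
contact_force: [-1.0, -0.1, -0.5]
gripper_width: 0.999
grasp_force: 0.0
```

```bash
python3 -c "
from h import *
show();print(to_tool([.585,.0484,.208]))
f=cam('wrist');w=cloud(f);print(rim(w)); rects(w,(.585,.0484))"
```

```text
2.55 [0.5831 0.0454 0.2749] yaw 177.47 tilt [ 0.008  0.    -1.   ] j [-0.05 -0.07  1.62 -0.    1.59 -1.58] F [-1.  -0.1 -0.5] T [-0.02  0.03 -0.05] grip 0.0 0.999
[-0.23  0.3   6.69]
(array([0.56941247, 0.04490788]), 0.03394995257258415, np.float64(0.38870236475777314))
0.004 4332 [0.5857 0.0489] [0.1501 0.1499] 20.05
0.036 1583 [0.5854 0.0487] [0.1116 0.1119] 20.07
0.074 1244 [0.5855 0.0487] [0.0818 0.0821] 19.96
```

Call:
send_rows:
  steps:
    - {"translation": [0, 0, 0], "delta_rot": [0, 0, 0], "jaw": 8.54}
    - {"translation": [0, 0, 0], "delta_rot": [0, 0, 0], "jaw": 8.54}
    - {"translation": [0, 0, 1.5], "delta_rot": [0, 0, 0], "jaw": 8.54}
    - {"translation": [0, 0, 3], "delta_rot": [0, 0, 0], "jaw": 8.54}
    - {"translation": [0, 0, 4.5], "delta_rot": [0, 0, 0], "jaw": 8.54}
    - {"translation": [0, 0, 5.5], "delta_rot": [0, 0, 0], "jaw": 8.54}
    - {"translation": [0, 0, 5.5], "delta_rot": [0, 0, 0], "jaw": 8.54}
    - {"translation": [0, 0, 5.5], "delta_rot": [0, 0, 0], "jaw": 8.54}

```text
time: 3.4
tool_pos: [0.585, 0.0454, 0.2239]
tool_rot: [-0.0, 0.022, 1.0, 0.0]
contact_force: [0.3, 0.2, 0.7]
gripper_width: 0.999
grasp_force: 0.0
```

```bash
python3 -c "
from h import *
show();print(to_tool([.585,.0486,.208]))"
```

```text
3.4 [0.585  0.0454 0.2239] yaw 177.49 tilt [ 0.001  0.    -1.   ] j [-0.05 -0.05  1.69  0.    1.5  -1.58] F [0.3 0.2 0.7] T [ 0.07 -0.01 -0.04] grip 0.0 0.999
[0.01 0.32 1.59]
```

Call:
send_rows:
  steps:
    - {"translation": [0, 0.32, 0.8], "delta_rot": [0, 0, 0], "jaw": 8.54}
    - {"translation": [0, 0.32, 1.6], "delta_rot": [0, 0, 0], "jaw": 8.54}
    - {"translation": [0, 0.32, 1.6], "delta_rot": [0, 0, 0], "jaw": 4}
    - {"translation": [0, 0.32, 1.6], "delta_rot": [0, 0, 0], "jaw": 4}
    - {"translation": [0, 0.32, 1.6], "delta_rot": [0, 0, 0], "jaw": 4}
    - {"translation": [0, 0.32, 1.6], "delta_rot": [0, 0, 0], "jaw": 4}
    - {"translation": [0, 0.32, 1.6], "delta_rot": [0, 0, 0], "jaw": 4}
    - {"translation": [0, 0.32, 1.6], "delta_rot": [0, 0, 0], "jaw": 4}

```text
time: 4.2
tool_pos: [0.5854, 0.0485, 0.2086]
tool_rot: [0.0, 0.022, 1.0, -0.0]
contact_force: [-0.3, 0.1, -0.9]
gripper_width: 0.468
grasp_force: 0.0
```

```bash
python3 -c "
from h import *
show();print(to_tool([.585,.0486,.208]))"
```

```text
4.2 [0.5854 0.0485 0.2086] yaw 177.49 tilt [-0. -0. -1.] j [-0.04 -0.04  1.7  -0.    1.47 -1.57] F [-0.3  0.1 -0.9] T [ 0.03 -0.01  0.05] grip 0.0 0.468
[0.04 0.01 0.06]
```

```bash
python3 -c "
from h import *
f=cam('side');g=cam('wrist');show()
c=f['pixels'][130:250,150:310];cv2.imwrite('pics/s2.png',np.vstack([cv2.resize(c,(512,384),interpolation=2),cv2.resize(g['pixels'],(512,384))])[:,:][:600])
h=cv2.resize(g['pixels'],(288,216));a=cv2.resize(c,(512,384),interpolation=2);cv2.imwrite('pics/s3.png',np.hstack([a,cv2.copyMakeBorder(h,0,168,0,0,cv2.BORDER_CONSTANT)]))
w=cloud(f)
d=np.hypot(w[...,0]-.585,w[...,1]-.0486);m=(d<.045)&(w[...,2]>.09)
v,u=np.where(m);print(u.min(),u.max(),v.min(),v.max())"
```

```text
4.3 [0.5853 0.0485 0.2085] yaw 177.49 tilt [-0.  0. -1.] j [-0.04 -0.04  1.7   0.    1.47 -1.57] F [ 0.   0.5 -0.7] T [-0.02  0.04  0.01] grip 0.0 0.469
216 244 59 212
```

View pics/s3.png

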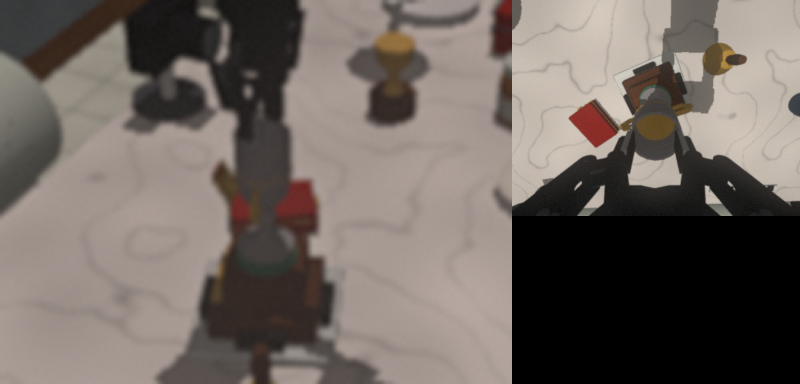

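```bash
python3 -c "
from h import *
f=cam('side');w=cloud(f);im=f['pixels']
for v in range(150,190,2):
  print(v,[(int(w[v,u,0]*1000),int(w[v,u,1]*1000),int(w[v,u,2]*1000),int(im[v,u].mean())) for u in range(222,246,4)])
"
```

```text
150 [(581, 103, 330, 34), (583, 77, 316, 32), (573, 72, 316, 31), (574, 45, 302, 33), (566, 35, 298, 32), (566, 8, 284, 86)]
152 [(575, 114, 331, 30), (587, 70, 305, 59), (573, 72, 310, 49), (586, 22, 280, 35), (569, 30, 288, 33), (778, -425, 0, 140)]
154 [(575, 115, 325, 30), (584, 76, 302, 46), (573, 73, 304, 49), (584, 28, 277, 33), (570, 28, 280, 36), (768, -404, 1, 153)]
156 [(578, 111, 316, 30), (582, 80, 298, 52), (572, 74, 298, 33), (584, 27, 270, 33), (571, 26, 272, 73), (764, -395, -2, 158)]
158 [(578, 111, 309, 31), (572, 98, 304, 88), (571, 77, 293, 32), (584, 27, 262, 34), (571, 27, 266, 93), (755, -377, 0, 159)]
160 [(580, 109, 301, 34), (573, 97, 296, 60), (572, 76, 285, 36), (584, 28, 256, 33), (572, 25, 257, 83), (748, -362, 0, 156)]
162 [(586, 98, 287, 33), (573, 99, 291, 32), (572, 75, 278, 56), (583, 29, 250, 33), (569, 31, 254, 82), (740, -346, 0, 157)]
164 [(585, 101, 282, 68), (574, 96, 283, 32), (571, 78, 273, 61), (584, 29, 242, 33), (571, 27, 244, 83), (734, -333, -1, 157)]
166 [(804, -282, 0, 144), (573, 99, 278, 32), (574, 74, 263, 70), (584, 29, 235, 39),
[... 746 characters left out ...]
3), (564, 70, 222, 62), (556, 58, 216, 58), (689, -240, -3, 150)]
180 [(753, -188, 0, 144), (588, 76, 211, 60), (574, 77, 215, 63), (562, 73, 216, 62), (556, 58, 209, 58), (682, -224, -1, 150)]
182 [(748, -177, -1, 127), (588, 76, 204, 61), (575, 74, 206, 64), (564, 70, 207, 62), (557, 58, 202, 61), (674, -208, 1, 147)]
184 [(621, 43, 166, 84), (588, 77, 197, 62), (574, 76, 201, 62), (564, 71, 200, 63), (555, 62, 197, 60), (669, -198, 0, 150)]
186 [(616, 53, 166, 59), (588, 78, 190, 61), (575, 75, 192, 63), (563, 73, 195, 62), (556, 59, 188, 60), (642, -143, 32, 104)]
188 [(612, 61, 164, 63), (588, 77, 182, 59), (575, 76, 185, 62), (564, 71, 185, 62), (558, 56, 177, 60), (638, -134, 30, 63)]
```

```bash
python3 -c "
from h import *
f=dict(np.load('w1.npz'));w=cloud(f)
print('w1 tcp .5226 -.06 .3489')
for u,v in((165,250),(168,262),(150,265),(345,250),(342,262),(355,265)): print(u,v,w[v,u].round(4),f['range_z'][v,u])
print((-f['R'].T@f['t']).round(4))
f=cam('wrist');w=cloud(f);g=f['pixels'].mean(2);print((-f['R'].T@f['t']).round(4));show()
np.savez('w3.npz',**{k:np.array(v) for k,v in f.items()})
m=(w[...,2]>.19)&(abs(w[...,0]-.585)<.06)&(g<50)&(w[...,2]<.4)
p=w[m];v,u=np.where(m);i=np.argsort(p[:,2])[::60][:25]
for k in i: print(u[k],v[k],p[k].round(3),int(g[v[k],u[k]]))
cv2.imwrite('pics/w3.png',f['pixels'])
"
```

```text
w1 tcp .5226 -.06 .3489
165 250 [ 0.4818 -0.0742  0.3947] 0.13234049
168 262 [nan nan nan] 0.0
150 265 [ 0.4797 -0.0756  0.4076] 0.119982354
345 250 [ 0.5553 -0.0288  0.3944] 0.13258083
342 262 [ 0.5566 -0.034   0.3968] 0.1318726
355 265 [ 0.5555 -0.0286  0.4076] 0.12003561
[0.483  0.0044 0.5125]
[0.509  0.0507 0.372 ]
4.4 [0.5853 0.0486 0.2084] yaw 177.49 tilt [-0. -0. -1.] j [-0.04 -0.04  1.7  -0.    1.47 -1.57] F [ 0.7 -0.1 -0.7] T [ 0.02 -0.02 -0.02] grip 0.0 0.463
289 235 [0.595 0.072 0.2  ] 45
290 234 [0.577 0.068 0.235] 43
290 246 [0.583 0.068 0.237] 35
309 243 [0.58  0.077 0.24 ] 46
194 245 [0.578 0.016 0.242] 44
215 241 [0.575 0.028 0.243] 30
192 248 [0.578 0.016 0.245] 42
215 259 [0.584 0.028 0.247] 30
293 249 [0.579 0.068 0.248] 37
189 252 [0.578 0.016 0.25 ] 42
213 249 [0.576 0.028 0.251] 36
294 267 [0.587 0.068 0.252] 36
212 258 [0.579 0.028 0.254] 40
294 276 [0.59  0.067 0.255] 36
213 284 [0.592 0.027 0.256] 44
212 276 [0.587 0.027 0.258] 39
208 254 [0.574 0.027 0.259] 41
324 264 [0.581 0.08  0.26 ] 49
297 265 [0.58  0.068 0.261] 38
320 266 [0.58  0.078 0.262] 43
298 266 [0.579 0.068 0.264] 37
297 294 [0.592 0.067 0.265] 39
208 271 [0.578 0.028 0.267] 36
300 283 [0.585 0.068 0.268] 41
206 281 [0.582 0.027 0.268] 37
```

View pics/w3.png

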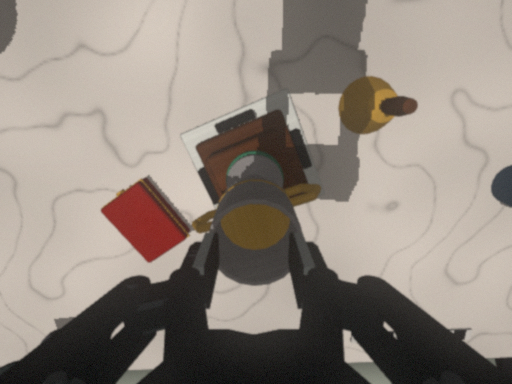

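Cameras agree that the fingertips are at z ≈ 0.235, about 41 mm above where the reported TCP implies. The pads (215,250) and (292,250) therefore stopped just above the rim. I'll reopen, go 4.1 cm lower and regrip.

Call:
send_rows:
  steps:
    - {"translation": [0, 0, 0], "delta_rot": [0, 0, 0], "jaw": 8.54}
    - {"translation": [0, 0, 0], "delta_rot": [0, 0, 0], "jaw": 8.54}
    - {"translation": [0, 0, 0], "delta_rot": [0, 0, 0], "jaw": 8.54}
    - {"translation": [0, 0, 0], "delta_rot": [0, 0, 0], "jaw": 8.54}
    - {"translation": [0, 0, 1.3], "delta_rot": [0, 0, 0], "jaw": 8.54}
    - {"translation": [0, 0, 2.6], "delta_rot": [0, 0, 0], "jaw": 8.54}
    - {"translation": [0, 0, 4.1], "delta_rot": [0, 0, 0], "jaw": 8.54}
    - {"translation": [0, 0, 4.1], "delta_rot": [0, 0, 0], "jaw": 8.54}

```text
time: 5.2
tool_pos: [0.5828, 0.0486, 0.1629]
tool_rot: [-0.003, 0.022, 1.0, 0.0]
contact_force: [0.2, 1.0, -0.7]
gripper_width: 1.002
grasp_force: 0.0
```

Call:
send_rows:
  steps:
    - {"translation": [0, 0, 0], "delta_rot": [0, 0, 0], "jaw": 4}
    - {"translation": [0, 0, 0], "delta_rot": [0, 0, 0], "jaw": 4}
    - {"translation": [0, 0, 0], "delta_rot": [0, 0, 0], "jaw": 4}
    - {"translation": [0, 0, 0], "delta_rot": [0, 0, 0], "jaw": 4}
    - {"translation": [0, 0, 0], "delta_rot": [0, 0, 0], "jaw": 4}
    - {"translation": [0, 0, 0], "delta_rot": [0, 0, 0], "jaw": 4}
    - {"translation": [0, 0, 0], "delta_rot": [0, 0, 0], "jaw": 4}
    - {"translation": [0, 0, 0], "delta_rot": [0, 0, 0], "jaw": 4}

```text
time: 6.0
tool_pos: [0.5857, 0.0488, 0.1683]
tool_rot: [0.001, 0.022, 1.0, 0.0]
contact_force: [-0.4, 2.5, 5.1]
gripper_width: 0.629
grasp_force: 64.3
```

```bash
python3 -c "
from h import *
show()"
```

```text
6.0 [0.5857 0.0488 0.1683] yaw 177.49 tilt [-0.001  0.    -1.   ] j [-0.04 -0.01  1.74  0.    1.4  -1.57] F [-0.4  2.5  5.1] T [ 0.38  0.08 -0.04] grip 64.3 0.629
```

Call:
send_rows:
  steps:
    - {"translation": [0, 0, 0.018], "delta_rot": [0, 0, 0.14], "jaw": 4}
    - {"translation": [0, 0, 0.036], "delta_rot": [0, 0, 0.28], "jaw": 4}
    - {"translation": [0, 0, 0.053], "delta_rot": [0, 0, 0.42], "jaw": 4}
    - {"translation": [0, 0, 0.071], "delta_rot": [0, 0, 0.56], "jaw": 4}
    - {"translation": [0, 0, 0.089], "delta_rot": [0, 0, 0.7], "jaw": 4}
    - {"translation": [0, 0, 0.107], "delta_rot": [0, 0, 0.84], "jaw": 4}
    - {"translation": [0, 0, 0.125], "delta_rot": [0, 0, 0.98], "jaw": 4}
    - {"translation": [0, 0, 0.142], "delta_rot": [0, 0, 1.12], "jaw": 4}

```text
time: 6.8
tool_pos: [0.5847, 0.0481, 0.1668]
tool_rot: [-0.0, 0.552, 0.834, -0.001]
contact_force: [-4.0, 0.3, 7.1]
gripper_width: 0.632
grasp_force: 64.7
```

```bash
python3 -c "
from h import *
show()
f=cam('wrist');w=cloud(f);c=(.5853,.0486)
p,a,m=handles(f,w,c);k=np.angle(np.mean(np.exp(2j*a)))/2;print(np.degrees(k)%180,len(a))
for s in(1,-1):
  q=p[s*np.cos(a-k)>0];print(len(q),q.mean(0) if len(q) else '')
"
```

```text
6.8 [0.5847 0.0481 0.1668] yaw 113.0 tilt [-0.    -0.002 -1.   ] j [-0.04 -0.01  1.75 -0.    1.4  -0.45] F [-4.   0.3  7.1] T [0.03 0.91 0.06] grip 64.7 0.632
42.01153082504132 542
509 [0.61635638 0.07692821 0.17108861]
33 [0.55412022 0.02506828 0.15764916]
```

The cup follows the gripper (handle axis 42°, expected 41°). Continuing.

Call:
send_rows:
  steps:
    - {"translation": [0, 0, 0.018], "delta_rot": [0, 0, 0.14], "jaw": 4}
    - {"translation": [0, 0, 0.036], "delta_rot": [0, 0, 0.28], "jaw": 4}
    - {"translation": [0, 0, 0.053], "delta_rot": [0, 0, 0.42], "jaw": 4}
    - {"translation": [0, 0, 0.071], "delta_rot": [0, 0, 0.56], "jaw": 4}
    - {"translation": [0, 0, 0.089], "delta_rot": [0, 0, 0.7], "jaw": 4}
    - {"translation": [0, 0, 0.107], "delta_rot": [0, 0, 0.84], "jaw": 4}
    - {"translation": [0, 0, 0.125], "delta_rot": [0, 0, 0.98], "jaw": 4}
    - {"translation": [0, 0, 0.142], "delta_rot": [0, 0, 1.12], "jaw": 4}

```text
time: 7.65
tool_pos: [0.5839, 0.049, 0.1653]
tool_rot: [-0.001, 0.911, 0.413, -0.001]
contact_force: [-4.9, 2.5, 9.1]
gripper_width: 0.63
grasp_force: 64.8
```

Call:
send_rows:
  steps:
    - {"translation": [0, 0, 0.018], "delta_rot": [0, 0, 0.14], "jaw": 4}
    - {"translation": [0, 0, 0.036], "delta_rot": [0, 0, 0.28], "jaw": 4}
    - {"translation": [0, 0, 0.053], "delta_rot": [0, 0, 0.42], "jaw": 4}
    - {"translation": [0, 0, 0.071], "delta_rot": [0, 0, 0.56], "jaw": 4}
    - {"translation": [0, 0, 0.089], "delta_rot": [0, 0, 0.7], "jaw": 4}
    - {"translation": [0, 0, 0.107], "delta_rot": [0, 0, 0.84], "jaw": 4}
    - {"translation": [0, 0, 0.125], "delta_rot": [0, 0, 0.98], "jaw": 4}
    - {"translation": [0, 0, 0.142], "delta_rot": [0, 0, 1.12], "jaw": 4}

```text
time: 8.45
tool_pos: [0.5844, 0.05, 0.164]
tool_rot: [-0.001, 0.991, -0.133, -0.001]
contact_force: [-3.9, 4.3, 6.7]
gripper_width: 0.631
grasp_force: 64.6
```

Call:
send_rows:
  steps:
    - {"translation": [0, 0, 0.018], "delta_rot": [0, 0, 0.14], "jaw": 4}
    - {"translation": [0, 0, 0.036], "delta_rot": [0, 0, 0.28], "jaw": 4}
    - {"translation": [0, 0, 0.053], "delta_rot": [0, 0, 0.42], "jaw": 4}
    - {"translation": [0, 0, 0.071], "delta_rot": [0, 0, 0.56], "jaw": 4}
    - {"translation": [0, 0, 0.089], "delta_rot": [0, 0, 0.7], "jaw": 4}
    - {"translation": [0, 0, 0.107], "delta_rot": [0, 0, 0.84], "jaw": 4}
    - {"translation": [0, 0, 0.125], "delta_rot": [0, 0, 0.98], "jaw": 4}
    - {"translation": [0, 0, 0.142], "delta_rot": [0, 0, 1.12], "jaw": 4}

```text
time: 9.25
tool_pos: [0.5853, 0.05, 0.1626]
tool_rot: [-0.001, 0.769, -0.639, -0.001]
contact_force: [-2.2, 3.9, 4.9]
gripper_width: 0.626
grasp_force: 64.5
```

```bash
cat >> h.py <<'E'
def hw(n='wrist',c=(.5853,.0486)):
    f=cam(n);w=cloud(f); p,a,m=handles(f,w,c);k=np.angle(np.mean(np.exp(2j*a)))/2;print('handle',np.degrees(k)%180,len(a))
    for s in(1,-1):
        q=p[s*np.cos(a-k)>0]
        if len(q): print(len(q),q.mean(0).round(4),np.degrees(np.arctan2(q[:,1].mean()-c[1],q[:,0].mean()-c[0])).round(1))
    return f,w
E
python3 -c "
from h import *
show();hw();hw('top')"
```

```text
9.25 [0.5853 0.05   0.1626] yaw -79.5 tilt [-0.003 -0.001 -1.   ] j [-0.04 -0.    1.75  0.    1.4   2.91] F [-2.2  3.9  4.9] T [1.09 0.29 0.04] grip 64.5 0.626
handle 30.240223024650703 615
23 [0.6184 0.0631 0.1511] 23.7
592 [0.5489 0.0272 0.1668] -149.5
handle 120.64677433875616 48
48 [0.562  0.0771 0.1683] 129.3
```

Rotated 257°, cup yaw now about 118°, and about 98° remains. I'll release, rotate back and regrip.

Call:
send_rows:
  steps:
    - {"translation": [0, 0, 0], "delta_rot": [0, 0, 0], "jaw": 8.54}
    - {"translation": [0, 0, 0], "delta_rot": [0, 0, 0], "jaw": 8.54}
    - {"translation": [0, 0, 0], "delta_rot": [0, 0, 0], "jaw": 8.54}
    - {"translation": [0, 0, 0], "delta_rot": [0, 0, 0], "jaw": 8.54}
    - {"translation": [0.1, 0, 0], "delta_rot": [0, 0, -0.13], "jaw": 8.54}
    - {"translation": [0.1, 0, 0], "delta_rot": [0, 0, -0.27], "jaw": 8.54}
    - {"translation": [0.1, 0, 0], "delta_rot": [0, 0, -0.41], "jaw": 8.54}
    - {"translation": [0.1, 0, 0], "delta_rot": [0, 0, -0.55], "jaw": 8.54}

```text
time: 10.15
tool_pos: [0.5853, 0.0474, 0.1615]
tool_rot: [0.0, 0.916, -0.402, -0.0]
contact_force: [-0.2, -0.5, 0.2]
gripper_width: 0.998
grasp_force: 0.0
```

Call:
send_rows:
  steps:
    - {"translation": [0, 0, 0], "delta_rot": [0, 0, -0.14], "jaw": 8.54}
    - {"translation": [0, 0, 0], "delta_rot": [0, 0, -0.28], "jaw": 8.54}
    - {"translation": [0, 0, 0], "delta_rot": [0, 0, -0.42], "jaw": 8.54}
    - {"translation": [0, 0, 0], "delta_rot": [0, 0, -0.56], "jaw": 8.54}
    - {"translation": [0, 0, 0], "delta_rot": [0, 0, -0.7], "jaw": 8.54}
    - {"translation": [0, 0, 0], "delta_rot": [0, 0, -0.84], "jaw": 8.54}
    - {"translation": [0, 0, 0], "delta_rot": [0, 0, -0.98], "jaw": 8.54}
    - {"translation": [0, 0, 0], "delta_rot": [0, 0, -1.12], "jaw": 8.54}

```text
time: 10.95
tool_pos: [0.5854, 0.0474, 0.1615]
tool_rot: [0.0, 0.989, 0.146, -0.0]
contact_force: [0.3, 0.2, -0.3]
gripper_width: 1.002
grasp_force: 0.0
```

Call:
send_rows:
  steps:
    - {"translation": [0, 0, 0], "delta_rot": [0, 0, -0.14], "jaw": 8.54}
    - {"translation": [0, 0, 0], "delta_rot": [0, 0, -0.28], "jaw": 8.54}
    - {"translation": [0, 0, 0], "delta_rot": [0, 0, -0.42], "jaw": 8.54}
    - {"translation": [0, 0, 0], "delta_rot": [0, 0, -0.56], "jaw": 8.54}
    - {"translation": [0, 0, 0], "delta_rot": [0, 0, -0.7], "jaw": 8.54}
    - {"translation": [0, 0, 0], "delta_rot": [0, 0, -0.84], "jaw": 8.54}
    - {"translation": [0, 0, 0], "delta_rot": [0, 0, -0.84], "jaw": 8.54}
    - {"translation": [0, 0, 0], "delta_rot": [0, 0, -0.84], "jaw": 8.54}

```text
time: 11.75
tool_pos: [0.5854, 0.0474, 0.1616]
tool_rot: [0.0, 0.846, 0.533, -0.0]
contact_force: [0.5, -0.4, -0.0]
gripper_width: 1.001
grasp_force: 0.0
```

```bash
python3 -c "
from h import *
show();hw();print(to_tool([.5853,.0486,.1625]))"
```

```text
11.75 [0.5854 0.0474 0.1616] yaw 64.45 tilt [-0. -0. -1.] j [-0.05 -0.    1.75 -0.    1.39  0.4 ] F [ 0.5 -0.4 -0. ] T [-0.   -0.04  0.  ] grip 0.0 1.001
handle 108.82790025969595 1937
1937 [0.586  0.0802 0.169 ] 88.8
[ 0.1  -0.05 -0.09]
```

Call:
send_rows:
  steps:
    - {"translation": [0.1, -0.05, 0], "delta_rot": [0, 0, 0], "jaw": 8.54}
    - {"translation": [0.1, -0.05, 0], "delta_rot": [0, 0, 0], "jaw": 4}
    - {"translation": [0.1, -0.05, 0], "delta_rot": [0, 0, 0], "jaw": 4}
    - {"translation": [0.1, -0.05, 0], "delta_rot": [0, 0, 0], "jaw": 4}
    - {"translation": [0.1, -0.05, 0], "delta_rot": [0, 0, 0], "jaw": 4}
    - {"translation": [0.1, -0.05, 0], "delta_rot": [0, 0, 0], "jaw": 4}
    - {"translation": [0.1, -0.05, 0], "delta_rot": [0, 0, 0], "jaw": 4}
    - {"translation": [0.1, -0.05, 0], "delta_rot": [0, 0, 0], "jaw": 4}

```text
time: 12.6
tool_pos: [0.5852, 0.0488, 0.1619]
tool_rot: [-0.0, 0.845, 0.534, -0.0]
contact_force: [-2.8, 0.8, 4.4]
gripper_width: 0.632
grasp_force: 63.6
```

Call:
send_rows:
  steps:
    - {"translation": [0, 0, 0.015], "delta_rot": [0, 0, 0.12], "jaw": 4}
    - {"translation": [0, 0, 0.03], "delta_rot": [0, 0, 0.24], "jaw": 4}
    - {"translation": [0, 0, 0.046], "delta_rot": [0, 0, 0.36], "jaw": 4}
    - {"translation": [0, 0, 0.061], "delta_rot": [0, 0, 0.48], "jaw": 4}
    - {"translation": [0, 0, 0.076], "delta_rot": [0, 0, 0.6], "jaw": 4}
    - {"translation": [0, 0, 0.091], "delta_rot": [0, 0, 0.72], "jaw": 4}
    - {"translation": [0, 0, 0.107], "delta_rot": [0, 0, 0.84], "jaw": 4}
    - {"translation": [0, 0, 0.122], "delta_rot": [0, 0, 0.96], "jaw": 4}

```text
time: 13.4
tool_pos: [0.5849, 0.0488, 0.1609]
tool_rot: [-0.0, 0.997, 0.082, -0.001]
contact_force: [-5.2, 0.6, 4.7]
gripper_width: 0.629
grasp_force: 63.9
```

```bash
python3 -c "
from h import *
show();f,w=hw();cv2.imwrite('pics/w4.png',f['pixels'])"
```

```text
13.4 [0.5849 0.0488 0.1609] yaw 9.37 tilt [-0.002 -0.    -1.   ] j [-0.04 -0.    1.75 -0.    1.39  1.36] F [-5.2  0.6  4.7] T [0.13 0.97 0.16] grip 63.9 0.629
handle 52.685894632605915 1925
1925 [0.6119 0.066  0.1677] 33.2
```

View pics/w4.png

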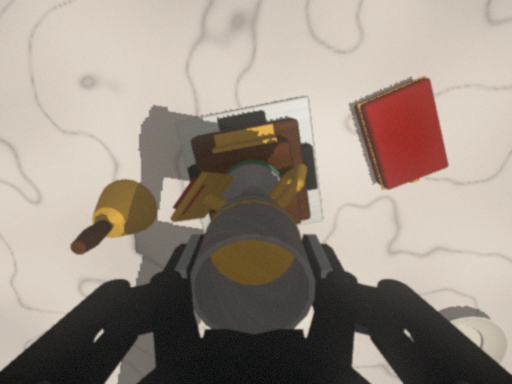

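The shield is at the left (195,195), the plate faces the camera at (245,137) and one handle is at (290,185). That leaves about 43° more, as computed.

Call:
send_rows:
  steps:
    - {"translation": [0, 0, 0.015], "delta_rot": [0, 0, 0.12], "jaw": 4}
    - {"translation": [0, 0, 0.03], "delta_rot": [0, 0, 0.24], "jaw": 4}
    - {"translation": [0, 0, 0.046], "delta_rot": [0, 0, 0.36], "jaw": 4}
    - {"translation": [0, 0, 0.061], "delta_rot": [0, 0, 0.48], "jaw": 4}
    - {"translation": [0, 0, 0.076], "delta_rot": [0, 0, 0.6], "jaw": 4}
    - {"translation": [0, 0, 0.088], "delta_rot": [0, 0, 0.69], "jaw": 4}
    - {"translation": [0, 0, 0.095], "delta_rot": [0, 0, 0.75], "jaw": 4}
    - {"translation": [0, 0, 0.095], "delta_rot": [0, 0, 0.75], "jaw": 4}

```text
time: 14.25
tool_pos: [0.5845, 0.049, 0.1603]
tool_rot: [0.0, 0.958, -0.287, -0.001]
contact_force: [-6.5, 2.4, 6.2]
gripper_width: 0.629
grasp_force: 64.0
```

```bash
python3 -c "
from h import *
show();f,w=hw();np.savez('w5.npz',**{k:np.array(v) for k,v in f.items()})
cv2.imwrite('pics/w5.png',f['pixels'])"
```

```text
14.25 [0.5845 0.049  0.1603] yaw -33.36 tilt [-0.002  0.001 -1.   ] j [-0.04 -0.    1.75 -0.    1.39  2.11] F [-6.5  2.4  6.2] T [ 0.11  1.4  -0.02] grip 64.0 0.629
handle 10.732483030731693 1957
1957 [0.6168 0.0437 0.1668] -8.8
```

View pics/w5.png

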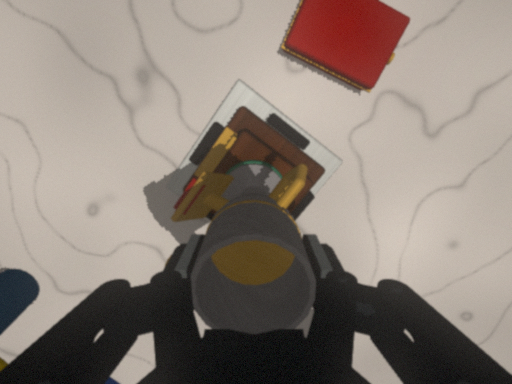

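The shield at (205,185) is parallel to the plate at (215,150). I'll release, lift, then verify.

Call:
send_rows:
  steps:
    - {"translation": [0, 0, 0], "delta_rot": [0, 0, 0], "jaw": 8.54}
    - {"translation": [0, 0, 0], "delta_rot": [0, 0, 0], "jaw": 8.54}
    - {"translation": [0, 0, 0], "delta_rot": [0, 0, 0], "jaw": 8.54}
    - {"translation": [0, 0, 0], "delta_rot": [0, 0, 0], "jaw": 8.54}
    - {"translation": [0, 0, -1], "delta_rot": [0, 0, 0], "jaw": 8.54}
    - {"translation": [0, 0, -4], "delta_rot": [0, 0, 0], "jaw": 8.54}
    - {"translation": [0, 0, -8], "delta_rot": [0, 0, 0], "jaw": 8.54}
    - {"translation": [0, 0, -12], "delta_rot": [0, 0, 0], "jaw": 8.54}

```text
time: 15.1
tool_pos: [0.5851, 0.0487, 0.2811]
tool_rot: [0.0, 0.958, -0.287, -0.0]
contact_force: [-0.1, 0.1, -0.1]
gripper_width: 0.998
grasp_force: 0.0
```

Call:
send_rows:
  steps:
    - {"translation": [-1, 0, -4], "delta_rot": [0, 0, 0], "jaw": 8.54}
    - {"translation": [-4, 0, -7], "delta_rot": [0, 0, 0], "jaw": 8.54}
    - {"translation": [-7, 0, -7], "delta_rot": [0, 0, 0], "jaw": 8.54}
    - {"translation": [-9, 0, -7], "delta_rot": [0, 0, 0], "jaw": 8.54}
    - {"translation": [-9, 0, -7], "delta_rot": [0, 0, 0], "jaw": 8.54}
    - {"translation": [-9, 0, -7], "delta_rot": [0, 0, 0], "jaw": 8.54}
    - {"translation": [-9, 0, -7], "delta_rot": [0, 0, 0], "jaw": 8.54}
    - {"translation": [-9, 0, -7], "delta_rot": [0, 0, 0], "jaw": 8.54}

```text
time: 15.9
tool_pos: [0.5107, 0.0977, 0.3491]
tool_rot: [0.0, 0.958, -0.287, -0.0]
contact_force: [0.2, -1.3, -1.1]
gripper_width: 1.001
grasp_force: 0.0
```

```bash
python3 -c "
from h import *
show()
f,w=hw();print(rim(w));rects(w,(.5853,.0486))
c,r,t=rim(w);p,a,m=handles(f,w,c,.12,.2)
print('hist',np.histogram(np.degrees(a),bins=range(-180,181,15)))
cv2.imwrite('pics/w6.png',f['pixels'])
f,w=hw('side');print(rim(w));f,w=hw('top');print(rim(w))"
```

```text
15.9 [0.5107 0.0977 0.3491] yaw -33.4 tilt [-0.001  0.001 -1.   ] j [ 0.05 -0.24  1.66 -0.    1.73  2.2 ] F [ 0.2 -1.3 -1.1] T [-0.05 -0.    0.04] grip 0.0 1.001
handle 20.78853273986816 604
509 [0.6178 0.0611 0.1686] 21.1
95 [0.5859 0.0418 0.1733] -85.1
(array([0.5853256 , 0.04847441]), 0.02796076238155365, np.float64(0.22306189603694151))
0.004 3990 [0.585  0.0485] [0.1501 0.15  ] 20.08
0.036 1435 [0.5849 0.0485] [0.112  0.1119] 20.0
0.074 663 [0.5849 0.0484] [0.0818 0.082 ] 20.06
hist (array([  0,   0,   0,   0,   0,   0,   2,  87,   0,   0,   0,  39, 130,
       121, 133,  12,   0,   0,   0,  82,   0,   0,   0,   0]), array([-180, -165, -150, -135, -120, -105,  -90,  -75,  -60,  -45,  -30,
        -15,    0,   15,   30,   45,   60,   75,   90,  105,  120,  135,
        150,  165,  180]))
handle 46.18436362544032 51
51 [0.5981 0.0776 0.1672] 66.3
(array([0.57162756, 0.05100299]), 0.03821050748229027, np.float64(0.22202263216619786))
handle 108.13163474501977 12
12 [0.5994 0.0119 0.1683] -69.0
(array([0.53591645, 0.05516638]), 0.01296372339129448, np.float64(0.6853584996281555))
```

View pics/w6.png

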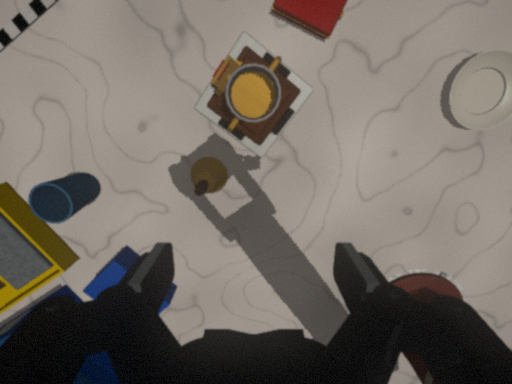

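The view shows the shield at (225,72) on the front side, the cup at (253,93), and the bystanders undisturbed. The rim is at 0.223 m, as required. A final check of the yaw from the two handles, then I hand it in if it is good.

```bash
python3 -c "
from h import *
f=cam('wrist');w=cloud(f);c,r,t=rim(w);p,a,m=handles(f,w,c,.12,.2);d=np.degrees(a)
h1=p[(d>75)&(d<145)].mean(0);h2=p[(d<-35)&(d>-105)].mean(0);v=h1-h2
y=np.degrees(np.arctan2(v[1],v[0]))-90;s=p[abs(d-20)<45];ys=np.degrees(np.arctan2(s[:,1].mean()-c[1],s[:,0].mean()-c[0]))
print(h1,h2,'cup yaw',y,'shield',ys,'rim',t)
if abs(y-20.1)<4 and abs(t-.223)<.0015: print(job_done())
"
```

```text
[0.57050248 0.08771337 0.17356733] [0.59945115 0.00943078 0.17360691] cup yaw 20.29424540241547 shield 20.420144330509842 rim 0.22306898970076178
the job is handed in; nothing more can be done
None
```

The cup is screwed down tight and the job is handed in: the rim is at 0.2231 m (0.223 m is right), the shield is within about 0.3° of the name-plate, the gripper is clear, and I saw no bystander disturbed.

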